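# Load the stave jig and hold its clamp lever level over it

## Task

Lower the loose oak block into the pocket of the stave jig so that it sits flat and square on the pocket floor, without dropping it in, and let go of it. Then pick up the cast clamp lever by its balance point and hold it level over the jig, the boss centred over the post, the nose over the middle of the block, with its underside about 4 cm above the top of the post, so that I can slip a washer on. Finish while still holding it there, touching neither jig nor block, and leave everything else on the bench where it is.

Things in the scene. Friction and masses are not known exactly. Their poses are not given: they have to be found in the camera images.
- jig: the stave jig, fixed to the bench for the run: a grey steel base plate 300 x 104 x 12 mm with the aluminium pocket at its end nearer the robot and the round steel post at its far end. Origin: centre of the underside, on the bench. Its x axis runs lengthwise from the pocket to the post, z is up
- pocket (a point): centre of the pocket floor, 80 mm from the jig's origin towards the robot (jig x = -80 mm), 12 mm above the bench. The pocket is 95 mm (along jig x) x 65 mm (along jig y): 2.5 mm of play on each side of the block. Its walls stand 14 mm above its floor, with a flared lead-in at the top that opens outwards at 45 degrees
- post_top (a point): centre of the top of the upright post, 60 mm above the bench, at jig x = +100 mm, 180 mm from the pocket's centre. The post is 18 mm in diameter with a 48 mm wide collar round its foot
- block: the loose light oak block, 90 (x) x 60 (y) x 40 (z) mm, about 0.16 kg, with a dark round bung-hole mark on top. It lies flat on the bench to the left or right of the jig (the lever is on the other side). Origin: centre of the underside. Either end may go first into the pocket. Seated, its underside is on the pocket floor and its top 52 mm above the bench
- lever: loose dark cast-iron clamp lever, 0.5 to 0.8 kg, 223 mm long, 32 mm high, flat on the bench, boss away from the robot. Boss: round, 58 mm wide, bored 24 mm; straight arm 20 mm wide, underside 10 mm and top 32 mm above the lever's underside; round nose 28 mm wide at the other end. Origin: boss axis, underside; x points from nose to boss, z up
- lever_balance (a point): the lever's balance point (centre of mass), inside the arm: 52 mm from the boss axis towards the nose (lever x = -52 mm), 23 mm from the boss's rim, 18 mm above the lever's underside. The arm is 20 mm wide here. Gripped well away from here the lever can droop
- lever_boss (a point): centre of the boss at its underside (the lever's origin)
- lever_nose (a point): centre of the nose at its underside, 180 mm from the boss axis (lever x = -180 mm)
- hammer: bystander: cooper's hammer, about 270 mm long, lying on the far left; leave it
- driver: bystander: hoop driver lying on its side, white round handle and steel wedge, about 180 mm long, 38 mm thick, beyond the jig; leave it
- bung_a: bystander: tapered round wooden bung, 56 mm wide, 36 mm high, beyond the jig on the left; leave it
- bung_b: bystander: the same kind of bung, beyond the jig on the right; leave it
- rivet_tray: bystander: low open steel tray 60 x 110 x 32 mm, far left, beyond the bung; leave it
- hoop: bystander: steel hoop lying flat, 170 mm across, 28 mm high, far right side; leave it
- scraper: bystander: wooden-handled hand tool, about 160 mm long, lying far right, beyond the bung; leave it
Mind the look-alikes: they are no part of the job. What is shaped like the lever but turquoise is not meant.

How it is judged:
By the outcome, as a careful person would: the job done as asked, in the order asked, and still so for the second after the job is handed in, while the arm keeps its last pose, push and grip.
It also fails if it takes over 54 s, if anything falls off the work surface, if the arm or the gripper's body presses on something with over 40 N, if the wrist force passes 120 N, or if a joint passes its speed limit or range.

## Robot

A 6-joint arm with a two-finger parallel gripper is mounted at the origin on the work surface. World frame = base frame: x ahead of the robot, y to its left, z up, the work surface at z = 0. Lengths are in mm, angles in rad, forces in N, time in s.
With the tool pointing down it reaches from about 300 to 825 mm from the base axis. Payload 5.4 kg.
Tool frame: the origin (TCP) lies on the mounting face of the last link; the fingertips stand 190 mm ahead of it and the grasp point (between the pads) lies 171 mm ahead of it; x points along the fingers, z is the direction in which the jaws open and shut, and the axes are right-handed (so a half turn about x gives the same grasp; the last joint's range is limited). The gripper opens to 92 mm and grips with 3 to 60 N. Pads are 20 mm wide; open, the fingers measure 128 mm over their backs; the gripper's body (75 mm by 189 mm) begins 69 mm behind the grasp point.
Start: joints at [-1.425, 0.158, 1.597, -0, 1.386, -0.21], TCP at [200.272, -538.979, 404.701] pointing down, gripper open.
Joint ranges: [-2.91, 2.91], [-0.94, 2.29], [0.18, 2.7], [-1.29, 4.43], [0.17, 2.64], [-3, 3]. Speed limits (rad/s): [2.57, 2.57, 3.14, 3.14, 3.14, 3.14].

## Interface

Orientations are given as a unit quaternion [w, x, y, z].
In Python, from workcell import sense, read_camera, close_job gives the robot as it stands.
- The arm moves only by the shell command python3 -m jog 'ROWS' [FORCE]. ROWS is JSON, a list of rows, each a list of 3 entries, a list of its own where there are three numbers: the shift along the tool's x, y, z in m, then the turn, a rotation vector about the tool's x, y, z in degrees, then the opening, from -1 (shut) to 1 (fully open). A call has exactly 5 rows; each row is the pose to reach, as a shift and turn from the pose commanded when the call began, along the tool's axes at that moment; what a row does not reach only later rows make up. A row lasts 1/8 s, in which the tool goes at most 62.5 mm and 10.7 degrees, less where a joint would pass 70% of its speed; a pose out of reach is approached as far as the arm can. A call with a gripper value outside its range is refused whole. The fingers move at their own pace and stop on an object; FORCE is the grip in N (left out, the last holds). Time passes only in rows, so rows that repeat a pose let the fingers close, or fill a call up. It gives the time, the measured TCP pose, the force and the opening at its end, in the units of the state.
- sense(): the state, without advancing time (a new reading comes with each control period).
- read_camera(name): name is "side" or "top"; returns a dict with "frame" (400x640x3 uint8, red, green, blue), "fx", "fy", "cx", "cy" (pixels), "k1" (the pictures are not rectified: a ray, as slopes to the right and down, at radius r is drawn at 1 + k1 r^2 times it, then the intrinsics apply), "pose" (4x4, takes a point from camera to world coordinates). Camera axes: x right, y up, looking along -z (the intrinsics and any distortion apply to the point x, -y, -z); pixel columns grow to the right and rows downward; lengths in mm; the calibration is good to about 2 mm. A picture is of the moment at which its call begins. There is no depth.
- close_job(): hands the job in, once; it reports no verdict.
The state is a dict: "time": time; "joint_pos": joint angles; "joint_velocities": joint speeds; "effort": joint torques, N m; "eef_pos": TCP position; "tool_rot": TCP orientation; "wrist_force": force on the tool from outside, world axes, zero at the start; "torque": the same for the moment, N m; "width": opening from 0.0 (shut) to 1.0 (fully open).
Only numpy, scipy, OpenCV 4.12 (cv2) and the standard library are available. Lean on these libraries where they do the work, as an engineer would, in place of code of your own. Each camera call takes 0.05 s, during which the arm holds its last target.

## Working session

There is one attempt and no reset: what is moved stays moved. The work goes in short steps, Python scripts to look and compute and a shell command to move; the robot and the scene stay as the last step left them, time stands still between calls to the robot, and variables do not carry over. Pictures are saved under pics/ and viewed, and the job is handed in when it is done.

```bash
mkdir -p pics; ls; python3 - <<'E'
from workcell import sense, read_camera
import cv2, numpy as np
print(sense())
for n in ("side","top"):
    c=read_camera(n); cv2.imwrite(f"pics/{n}0.png",c["frame"][:,:,::-1])
    print(n,{k:c[k] for k in ("fx","fy","cx","cy","k1")}); print(np.round(c["pose"],3).tolist())
E
```

```text
pics
{'time': 0.0, 'joint_pos': array([-1.42512087e+00,  1.59048135e-01,  1.59822342e+00, -8.65785186e-06,
        1.38618835e+00, -2.10126215e-01]), 'joint_velocities': array([ 0.00206115, -0.00011235, -0.00078019, -0.00174082, -0.00017805,
       -0.00153515]), 'effort': array([ 8.51736913e-04, -3.85563934e+01, -3.22112846e+01,  7.02195545e-02,
        3.78453615e-02, -1.39183876e-04]), 'eef_pos': array([ 200.22072453, -538.72082063,  403.7235174 ]), 'tool_rot': array([ 0.58013698,  0.40410562,  0.58104443, -0.40314651]), 'wrist_force': array([ 0.04206612, -0.84296957,  0.81437838]), 'torque': array([ 0.03843695, -0.02722032,  0.00345168]), 'width': 1.0009507931181794}
side {'fx': 504.76534586759004, 'fy': 504.76534586759004, 'cx': 312.1933977668463, 'cy': 202.14914908539885, 'k1': 0.027423658766738992}
[[-0.927, 0.269, -0.26, 27.163], [-0.374, -0.637, 0.674, 1150.164], [0.015, 0.723, 0.691, 1214.556], [0.0, 0.0, 0.0, 1.0]]
top {'fx': 393.72535445712884, 'fy': 393.72535445712884, 'cx': 322.042160923522, 'cy': 200.76010908619773, 'k1': -0.05946078028320983}
[[0.151, 0.968, -0.2, 226.007], [-0.989, 0.148, -0.028, -6.538], [0.002, 0.202, 0.979, 1239.228], [0.0, 0.0, 0.0, 1.0]]
```

View pics/top0.png

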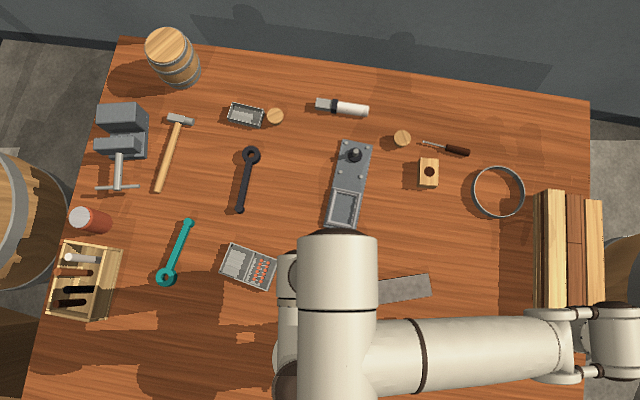

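View pics/side0.png

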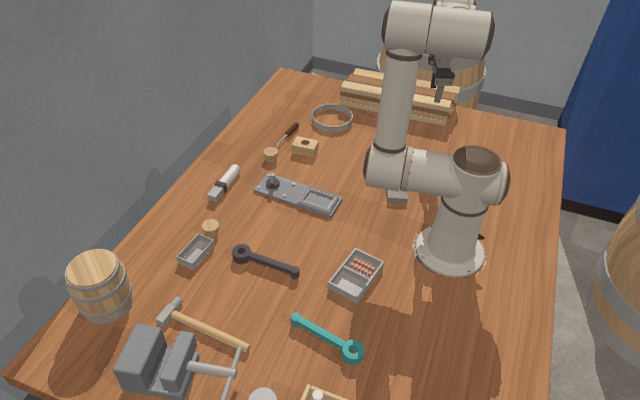

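The top view shows the jig with its post at (354,155) and pocket at (342,208). The oak block is at (429,172), right of the jig, and the dark lever runs from boss (251,155) to nose (240,210). Possible mix-ups are the turquoise lever (175,252), which is the wrong colour, the hammer (172,150), and the round bungs (275,116) and (402,138), which aren't blocks. I'll check these in enlarged crops.

```bash
python3 - <<'E'
import cv2
t=cv2.imread("pics/top0.png"); s=cv2.imread("pics/side0.png")
def crop(im,x0,y0,w,h,k,n):
    c=cv2.resize(im[y0:y0+h,x0:x0+w],None,fx=k,fy=k,interpolation=cv2.INTER_CUBIC)
    for i in range(0,w,10): cv2.line(c,(i*k,0),(i*k,6 if i%50 else 14),(0,255,255),1); 
    for j in range(0,h,10): cv2.line(c,(0,j*k),(6,j*k),(0,255,255),1)
    for i in range(0,w,20): cv2.putText(c,str(x0+i),(i*k,24),0,.35,(0,255,255),1)
    for j in range(0,h,10): cv2.putText(c,str(y0+j),(8,j*k+4),0,.35,(0,255,255),1)
    cv2.imwrite(f"pics/{n}.png",c)
crop(t,315,130,130,100,6,"c_jig_t")
crop(t,225,140,50,80,7,"c_lev_t")
crop(s,245,130,100,90,7,"c_jig_s")
crop(s,220,235,90,50,8,"c_lev_s")
E
```

```text
(no output)
```

View pics/c_jig_t.png

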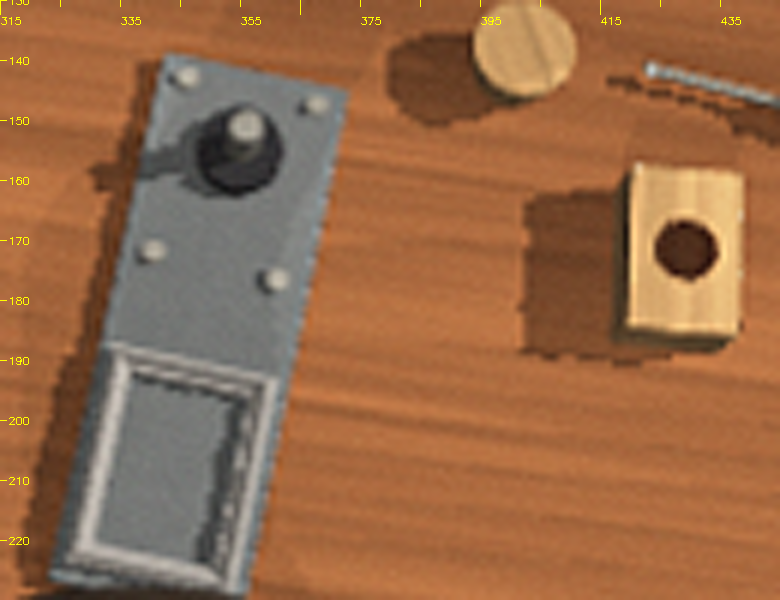

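View pics/c_lev_t.png

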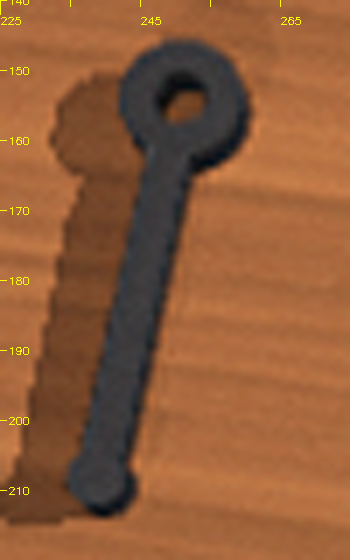

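View pics/c_jig_s.png

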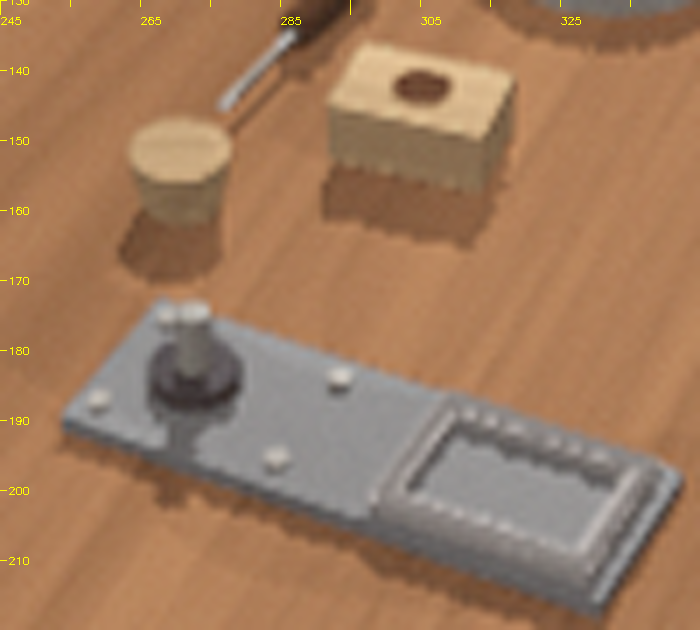

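View pics/c_lev_s.png

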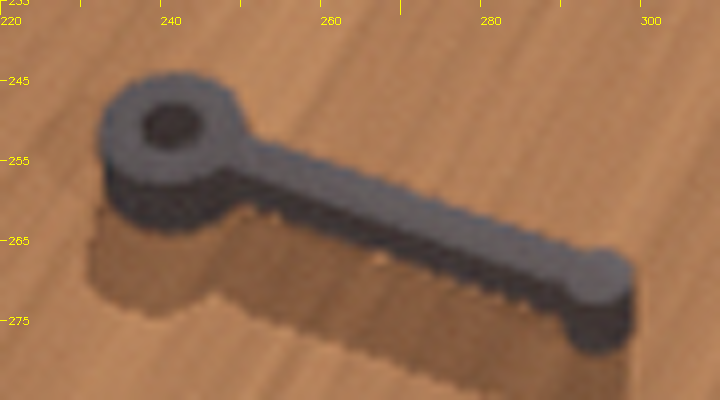

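```bash
cat > h.py <<'E'
import numpy as np, cv2, json, os
from scipy.optimize import least_squares
from scipy.spatial.transform import Rotation as R
C={}
def setcam(n,c): C[n]={k:(np.array(c[k]).tolist()) for k in ("fx","fy","cx","cy","k1","pose")}
def load():
    global C
    C.update(json.load(open("cams.json")))
def K(c): return np.array([[c["fx"],0,c["cx"]],[0,c["fy"],c["cy"]],[0,0,1.]])
def proj(n,P):
    c=C[n]; T=np.linalg.inv(np.array(c["pose"])); P=np.atleast_2d(P)
    p=(T[:3,:3]@P.T+T[:3,3:]).T*[1,-1,-1]
    return cv2.projectPoints(p,np.zeros(3),np.zeros(3),K(c),np.array([c["k1"],0,0,0,0]))[0][:,0]
def ray(n,uv,z):
    c=C[n]; q=cv2.undistortPoints(np.array(uv,float).reshape(-1,1,2),K(c),np.array([c["k1"],0,0,0,0]))[:,0]
    d=np.c_[q[:,0],-q[:,1],-np.ones(len(q))]@np.array(c["pose"])[:3,:3].T; o=np.array(c["pose"])[:3,3]
    return o+d*((z-o[2])/d[:,2])[:,None]
def pose(p,L):
    c,s=np.cos(p[2]),np.sin(p[2]); L=np.array(L,float)
    return np.c_[p[0]+c*L[:,0]-s*L[:,1],p[1]+s*L[:,0]+c*L[:,1],L[:,2]]
def fit(obs,p0):
    # obs: {cam: (local pts, uv)}
    f=lambda p:np.concatenate([(proj(n,pose(p,L))-np.array(uv)).ravel() for n,(L,uv) in obs.items()])
    r=least_squares(f,p0); return r.x,r.fun.reshape(-1,2)
def cp(x0,y0,k,pts): return [(x0+(a+.5)/k-.5,y0+(b+.5)/k-.5) for a,b in pts]
E
python3 - <<'E'
import json,h,numpy as np
from workcell import read_camera
import workcell
for n in ("side","top"): h.setcam(n,read_camera(n))
json.dump(h.C,open("cams.json","w"))
from h import *
Lj=[(150,52,12),(150,-52,12),(-150,-52,12),(-150,52,12),(100,0,60)]
jt=(Lj,cp(315,130,6,[(166,54),(347,91),(243,596),(50,578),(247,126)]))
js=(Lj,cp(245,130,7,[(63,416),(160,300),(682,474),(602,600),(194,312)]))
Lb=[(45,30,40),(45,-30,40),(-45,-30,40),(-45,30,40),(0,0,40)]
bt=(Lb,cp(315,130,6,[(637,163),(743,174),(738,337),(627,325),(686,250)]))
bs=(Lb,cp(245,130,7,[(330,102),(370,42),(515,78),(483,138),(421,88)]))
Ll=[(0,0,32),(-180,0,32)]
lt=(Ll,cp(225,140,7,[(182,102),(101,482)]))
ls=(Ll,cp(220,235,8,[(171,128),(597,277)]))
for nm,t,s,p0 in (("jig",jt,js,(600,0,0)),("block",bt,bs,(600,-200,0)),("lever",lt,ls,(600,200,0))):
    for k,o in (("top",{"top":t}),("side",{"side":s}),("both",{"top":t,"side":s})):
        x,r=fit(o,p0); print(nm,k,np.round([x[0],x[1],np.degrees(x[2])],2)); 
    print(np.round(r,1).tolist())
E
```

```text
jig top [545.16 -46.37  -3.43]
jig side [544.84 -46.93  -3.6 ]
jig both [544.98 -46.56  -3.49]
[[-0.3, -1.3], [0.5, -1.1], [0.2, 3.6], [-0.1, -0.4], [0.0, -0.8], [-0.6, 0.1], [-0.1, -0.4], [0.6, -0.4], [-0.0, 0.6], [-0.3, 0.2]]
block top [ 617.39 -293.13    2.8 ]
block side [ 618.99 -293.86    1.79]
block both [ 617.98 -293.21    2.51]
[[-0.3, -0.3], [0.6, -0.1], [0.1, -0.1], [-0.2, -0.1], [0.1, -0.3], [-0.2, 0.3], [-0.4, 0.1], [0.7, -0.2], [0.2, 0.2], [0.6, 0.3]]
lever top [589.05 278.69  -0.77]
lever side [593.95 280.65  -1.23]
lever both [591.71 279.93  -0.94]
[[-0.2, -0.8], [-0.4, -0.9], [0.7, 0.0], [1.0, -0.2]]
```

```bash
cat > meas.py <<'E'
from h import *
load()
Lj=[(150,52,12),(150,-52,12),(-150,52,12),(100,0,60)]
jt=(Lj,cp(315,130,6,[(166,54),(347,91),(50,578),(247,126)]))
Lj2=[(150,52,12),(150,-52,12),(-150,-52,12),(-150,52,12),(100,0,60)]
js=(Lj2,cp(245,130,7,[(63,416),(160,300),(682,474),(602,600),(194,312)]))
for o in ({"top":jt},{"top":jt,"side":js}):
    x,r=fit(o,(600,0,0)); print(np.round([x[0],x[1],np.degrees(x[2])],2),np.round(r,1).tolist())
jig=x
block=np.array([618,-293.3,np.radians(2.5)]); lev=np.array([591.5,279.8,np.radians(-1)])
a=np.linspace(0,2*np.pi,60)
def circ(x,y,z,r): return [(x+r*np.cos(t),y+r*np.sin(t),z) for t in a]
def rect(x0,x1,y0,y1,z): return [(x0,y0,z),(x1,y0,z),(x1,y1,z),(x0,y1,z),(x0,y0,z)]
curves=[(jig,rect(-150,150,-52,52,12)),(jig,rect(-127.5,-32.5,-32.5,32.5,12)),(jig,circ(100,0,60,9)),
 (block,rect(-45,45,-30,30,40)),(block,rect(-45,45,-30,30,0)),(lev,circ(0,0,32,29)),(lev,circ(0,0,0,29)),(lev,circ(0,0,32,12)),(lev,circ(-180,0,32,14)),(lev,circ(-180,0,0,14))]
for n,wins in (("top",[(315,130,130,100,6),(220,135,60,85,7)]),("side",[(245,130,100,90,7),(220,235,90,55,8)])):
    im=cv2.imread(f"pics/{n}0.png")
    for i,(x0,y0,w,hh,k) in enumerate(wins):
        c=cv2.resize(im[y0:y0+hh,x0:x0+w],None,fx=k,fy=k,interpolation=cv2.INTER_CUBIC)
        for p,L in curves:
            uv=(proj(n,pose(p,L))-[x0,y0]+.5)*k-.5
            cv2.polylines(c,[np.round(uv).astype(np.int32)],False,(0,255,0),1)
        cv2.imwrite(f"pics/ov_{n}{i}.png",c)
E
python3 meas.py
```

```text
[542.08 -46.82  -3.54] [[-0.3, -0.5], [0.5, -0.2], [-0.2, 0.5], [-0.0, 0.1]]
[543.46 -46.68  -3.54] [[-0.3, -0.9], [0.5, -0.6], [-0.2, 0.1], [0.0, -0.3], [-0.2, 0.2], [0.3, -0.3], [1.1, -0.3], [0.4, 0.7], [0.1, 0.2]]
```

View pics/ov_top0.png

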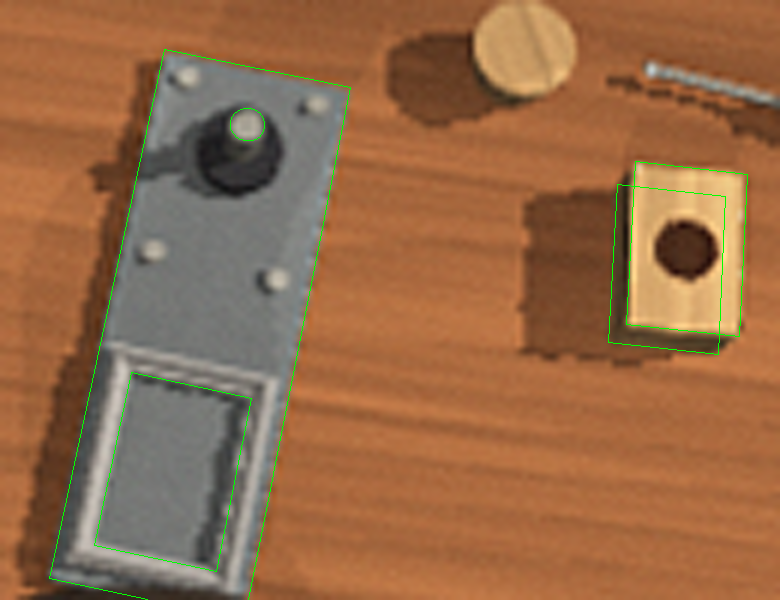

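View pics/ov_top1.png

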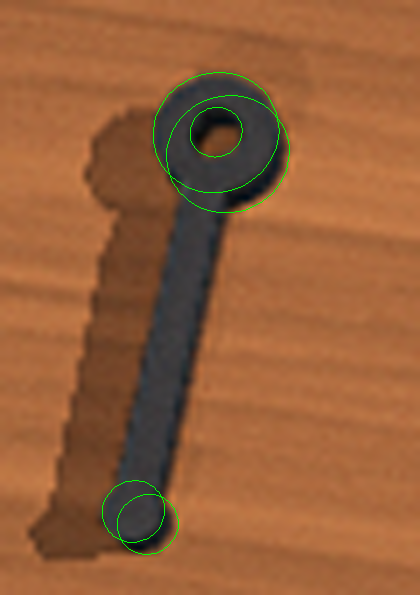

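View pics/ov_side0.png

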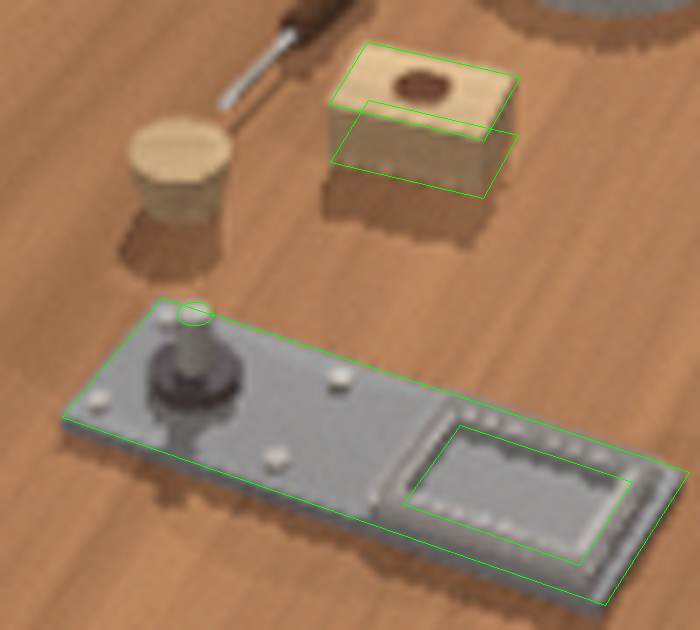

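View pics/ov_side1.png

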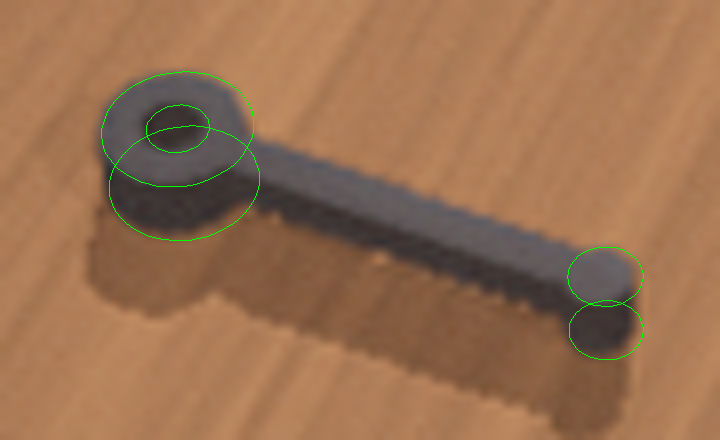

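The choice is confirmed in the crops: the dark lever is at about (592,280), yaw -1°. The block is at about (618,-293), yaw 2.5°, and the jig at about (543.5,-46.7), yaw -3.5°. Overlays agree to within 1 px (about 2.6 mm). Next I'll write a helper that works out move increments.

```bash
cat > go.py <<'E'
import sys,numpy as np
from workcell import sense
from scipy.spatial.transform import Rotation as R
# usage: go.py x y z yawdeg   (target TCP; yaw of jaw axis z minus -90/+90: gripper 'forward' = object x axis)
s=sense(); q=s["tool_rot"]; R0=R.from_quat([q[1],q[2],q[3],q[0]])
M=R0.as_matrix()
print("t",round(s["time"],2),"tcp",np.round(s["eef_pos"],1),"x",np.round(M[:,0],3),"z",np.round(M[:,2],3),"jawyaw",round(np.degrees(np.arctan2(M[1,2],M[0,2])),2),"F",np.round(s["wrist_force"],1),"T",np.round(s["torque"],2),"w",round(s["width"],3),"q",np.round(s["joint_pos"],2))
if len(sys.argv)>1:
    x,y,z,yaw=map(float,sys.argv[1:5])
    best=None
    for k in (90,-90):
        a=np.radians(yaw+k); Z=np.array([np.cos(a),np.sin(a),0]); X=np.array([0,0,-1.]); Y=np.cross(Z,X)
        rv=(R0.inv()*R.from_matrix(np.c_[X,Y,Z])).as_rotvec(degrees=True)
        if best is None or np.linalg.norm(rv)<np.linalg.norm(best): best=rv
    d=M.T@(np.array([x,y,z])-s["eef_pos"])/1000
    print("shift m",np.round(d,4).tolist(),"turn deg",np.round(best,2).tolist())
E
python3 go.py 618 -293.3 330 2.5
```

```text
t 0.2 tcp [ 200.2 -538.8  404.1] x [-0.     0.001 -1.   ] z [ 0.348 -0.937 -0.001] jawyaw -69.61 F [-0.5  0.5  0.1] T [ 0.01 -0.03  0.  ] w 0.999 q [-1.43  0.16  1.6  -0.    1.39 -0.21]
shift m [0.0743, 0.4771, -0.0845] turn deg [17.89, -0.07, -0.0]
```

```bash
python3 -m jog '[[[0.01,0.05,-0.009],[0,0,0],1],[[0.025,0.11,-0.019],[0,0,0],1],[[0.04,0.17,-0.03],[0,0,0],1],[[0.055,0.23,-0.04],[0,0,0],1],[[0.07,0.29,-0.051],[0,0,0],1]]' 20; python3 go.py 618 -293.3 330 2.5
```

```text
time: 0.82
eef_pos: [455.1, -389.4, 334.4]
tool_rot: [0.581, 0.404, 0.581, -0.404]
wrist_force: [-0.1, -0.7, -0.1]
width: 1.004
t 0.82 tcp [ 455.1 -389.4  334.4] x [ 0. -0. -1.] z [ 0.348 -0.937  0.   ] jawyaw -69.62 F [-0.1 -0.7 -0.1] T [-0.04  0.06 -0.  ] w 1.004 q [-0.91  0.28  1.6  -0.    1.26  0.31]
shift m [0.0044, 0.1862, -0.0333] turn deg [17.88, 0.01, 0.0]
```

```bash
python3 -m jog '[[[0.001,0.05,-0.009],[5,0,0],1],[[0.002,0.1,-0.018],[10,0,0],1],[[0.003,0.15,-0.027],[15,0,0],1],[[0.004,0.186,-0.033],[18,0,0],1],[[0.0044,0.186,-0.033],[18,0,0],1]]'; python3 go.py 618 -293.3 230 2.5
python3 - <<'E'
from workcell import read_camera
import cv2
for n in ("side","top"):
    f=read_camera(n)["frame"][:,:,::-1]; cv2.imwrite(f"pics/{n}1.png",f)
    x,y=(230,60) if n=="side" else (300,90)
    cv2.imwrite(f"pics/{n}1c.png",cv2.resize(f[y:y+140,x:x+180],None,fx=4,fy=4,interpolation=2))
E
```

```text
time: 1.45
eef_pos: [617.9, -293.1, 329.8]
tool_rot: [0.511, 0.489, 0.511, -0.489]
wrist_force: [-0.9, -0.7, -0.3]
width: 1.0
t 1.45 tcp [ 617.9 -293.1  329.8] x [-0.     0.001 -1.   ] z [ 0.045 -0.999 -0.001] jawyaw -87.42 F [-0.9 -0.7 -0.3] T [-0.07 -0.01 -0.01] w 1.0 q [-0.62  0.49  1.33  0.    1.32  0.91]
shift m [0.0998, 0.0001, 0.0002] turn deg [0.08, -0.03, 0.01]
```

View pics/top1c.png

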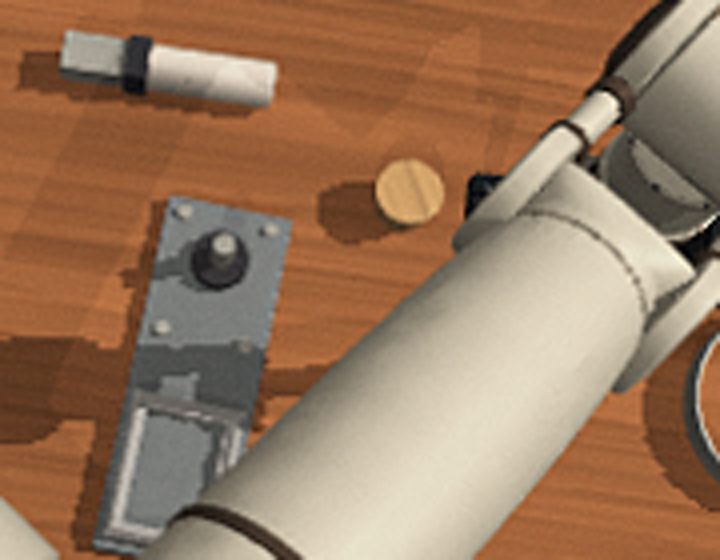

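View pics/side1c.png

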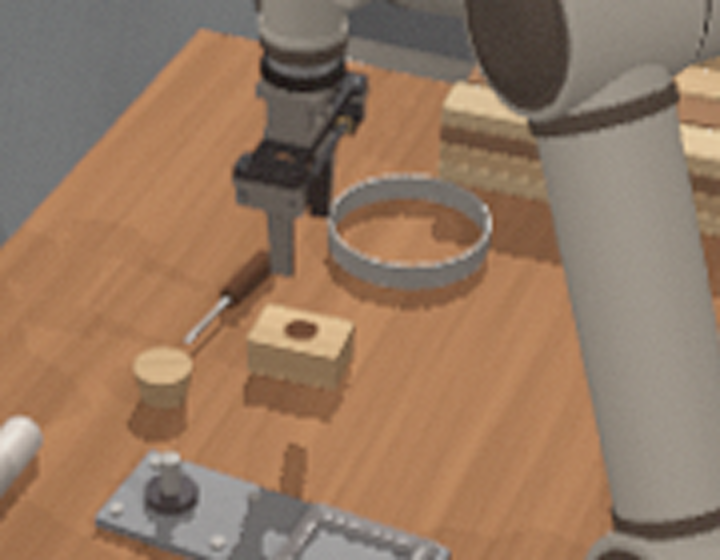

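The side view shows the open jaws straddling the line above the block, with the near finger at crop (283,270) and the block top at (300,328). I'm descending.

```bash
python3 -m jog '[[[0.03,0,0],[0,0,0],1],[[0.06,0,0],[0,0,0],1],[[0.09,0,0],[0,0,0],1],[[0.115,0,0],[0,0,0],1],[[0.1195,0,0],[0,0,0],1]]'; python3 go.py 618 -293.3 210 2.5
python3 - <<'E'
from workcell import read_camera
import cv2
for n in ("side",):
    f=read_camera(n)["frame"][:,:,::-1]; cv2.imwrite(f"pics/{n}2.png",f)
    x,y=(260,90)
    cv2.imwrite(f"pics/{n}2c.png",cv2.resize(f[y:y+80,x:x+100],None,fx=7,fy=7,interpolation=2))
E
```

```text
time: 2.17
eef_pos: [614.6, -295.5, 208.8]
tool_rot: [0.508, 0.49, 0.512, -0.49]
wrist_force: [-0.0, -0.0, -1.0]
width: 0.998
t 2.17 tcp [ 614.6 -295.5  208.8] x [-0.004  0.002 -1.   ] z [ 0.04  -0.999 -0.003] jawyaw -87.7 F [-0. -0. -1.] T [0.03 0.07 0.03] w 0.998 q [-0.62  0.63  1.4  -0.    1.12  0.91]
shift m [-0.0012, 0.0035, -0.002] turn deg [-0.2, -0.15, 0.22]
```

View pics/side2c.png

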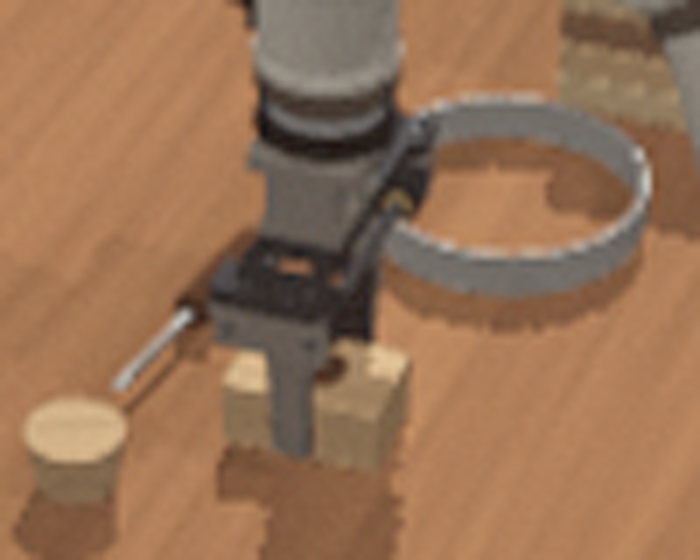

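Fingers straddle the block. The TCP is 3–4 mm short, so I'll correct that and then close gently.

```bash
python3 -m jog '[[[0,0,0],[0,0,0],1],[[0,0,0],[0,0,0],1],[[0,0,0],[0,0,0],1],[[0,0,0],[0,0,0],0.9],[[0,0,0],[0,0,0],0.8]]' ; python3 go.py 618 -293.3 210 2.5
```

```text
time: 2.85
eef_pos: [616.5, -294.8, 211.1]
tool_rot: [0.51, 0.489, 0.51, -0.489]
wrist_force: [-0.0, 0.0, -0.3]
width: 0.902
t 2.85 tcp [ 616.5 -294.8  211.1] x [ 0. -0. -1.] z [ 0.042 -0.999  0.   ] jawyaw -87.61 F [-0.   0.  -0.3] T [0.04 0.01 0.03] w 0.902 q [-0.62  0.62  1.39  0.    1.12  0.91]
shift m [0.0011, 0.0016, -0.0015] turn deg [-0.11, 0.0, -0.0]
```

```bash
python3 -m jog '[[[0.0008,0.0016,-0.0015],[0,0,0],0.7],[[0.0008,0.0016,-0.0015],[0,0,0],0.4],[[0.0008,0.0016,-0.0015],[0,0,0],0.2],[[0.0008,0.0016,-0.0015],[0,0,0],-0.2],[[0.0008,0.0016,-0.0015],[0,0,0],-0.2]]' 25; python3 -m jog '[[[0,0,0],[0,0,0],-0.2],[[0,0,0],[0,0,0],-0.2],[[-0.01,0,0],[0,0,0],-0.2],[[-0.03,0,0],[0,0,0],-0.2],[[-0.05,0,0],[0,0,0],-0.2]]';python3 go.py 618 -293.3 310 2.5
python3 - <<'E'
from workcell import read_camera
import cv2
for n in ("side",):
    f=read_camera(n)["frame"][:,:,::-1]; cv2.imwrite(f"pics/{n}3.png",f)
    x,y=(260,90)
    cv2.imwrite(f"pics/{n}3c.png",cv2.resize(f[y:y+80,x:x+100],None,fx=7,fy=7,interpolation=2))
E
```

```text
time: 3.48
eef_pos: [618.0, -293.3, 210.2]
tool_rot: [0.51, 0.49, 0.51, -0.489]
wrist_force: [1.1, 0.4, -0.1]
width: 0.651
time: 4.1
eef_pos: [618.1, -293.5, 262.4]
tool_rot: [0.511, 0.49, 0.51, -0.489]
wrist_force: [-0.3, 0.9, -1.0]
width: 0.65
t 4.1 tcp [ 618.1 -293.5  262.4] x [ 0.001 -0.001 -1.   ] z [ 0.042 -0.999  0.001] jawyaw -87.61 F [-0.3  0.9 -1. ] T [0.05 0.02 0.02] w 0.65 q [-0.62  0.56  1.37  0.    1.2   0.91]
shift m [-0.0476, -0.0001, -0.0001] turn deg [-0.11, 0.04, -0.06]
```

View pics/side3c.png

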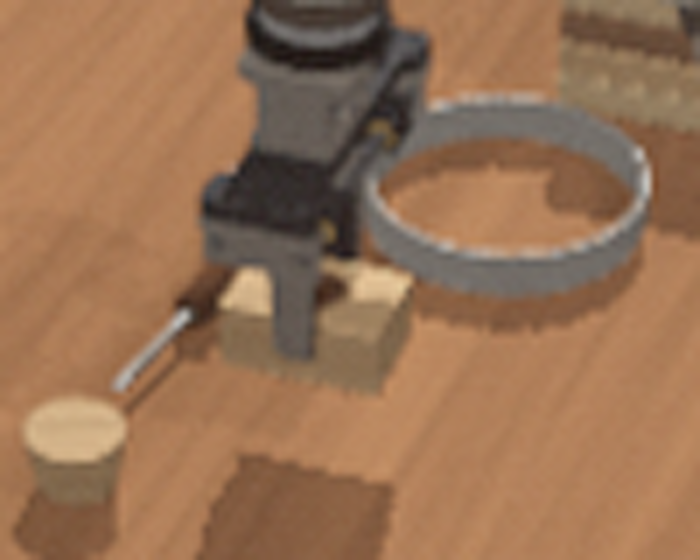

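The block is held (width 0.65, about 60 mm) and looks centred in the jaws. Next I'm moving it to hover over the pocket.

```bash
python3 go.py 463.6 -41.8 290 -3.54
```

```text
t 4.15 tcp [ 619.1 -294.1  266.1] x [ 0.006 -0.004 -1.   ] z [ 0.042 -0.999  0.004] jawyaw -87.61 F [ 1.6 -0.2 -0.5] T [-0.03 -0.16 -0.03] w 0.651 q [-0.62  0.56  1.37  0.    1.21  0.91]
shift m [-0.0258, -0.1447, -0.2584] turn deg [5.93, 0.22, -0.33]
```

```bash
python3 -m jog '[[[-0.015,-0.015,-0.03],[1,0,0],-0.2],[[-0.03,-0.043,-0.077],[2.5,0,0],-0.2],[[-0.03,-0.072,-0.13],[4,0,0],-0.2],[[-0.03,-0.1,-0.18],[5.5,0,0],-0.2],[[-0.03,-0.125,-0.225],[5.9,0,0],-0.2]]'; python3 go.py 463.6 -41.8 280 -3.54
```

```text
time: 4.78
eef_pos: [482.6, -72.2, 291.2]
tool_rot: [0.485, 0.516, 0.484, -0.515]
wrist_force: [-0.4, 0.5, -1.8]
width: 0.654
t 4.78 tcp [482.6 -72.2 291.2] x [ 0.002 -0.    -1.   ] z [-0.062 -0.998  0.   ] jawyaw -93.54 F [-0.4  0.5 -1.8] T [ 0.02 -0.05  0.02] w 0.654 q [-0.4   0.05  1.95  0.    1.14  1.24]
shift m [0.0112, -0.0209, -0.0292] turn deg [0.0, 0.02, -0.1]
```

```bash
python3 -m jog '[[[0.005,-0.01,-0.014],[0,0,0],-0.2],[[0.01,-0.018,-0.026],[0,0,0],-0.2],[[0.02,-0.021,-0.029],[0,0,0],-0.2],[[0.03,-0.021,-0.029],[0,0,0],-0.2],[[0.03,-0.021,-0.029],[0,0,0],-0.2]]'; python3 -m jog '[[[0,0,0],[0,0,0],-0.2],[[0,0,0],[0,0,0],-0.2],[[0,0,0],[0,0,0],-0.2],[[0,0,0],[0,0,0],-0.2],[[0,0,0],[0,0,0],-0.2]]';python3 - <<'E'
from workcell import read_camera
import cv2
for n in ("side","top"):
    f=read_camera(n)["frame"][:,:,::-1]; cv2.imwrite(f"pics/{n}4.png",f)
    x,y=(270,120) if n=="side" else (290,140)
    cv2.imwrite(f"pics/{n}4c.png",cv2.resize(f[y:y+100,x:x+100],None,fx=6,fy=6,interpolation=2))
E
python3 go.py 463.6 -41.8 260 -3.54
```

```text
time: 5.4
eef_pos: [464.4, -44.0, 259.0]
tool_rot: [-0.484, -0.515, -0.485, 0.516]
wrist_force: [-0.7, -0.1, -2.7]
width: 0.654
time: 6.02
eef_pos: [464.5, -43.5, 260.3]
tool_rot: [0.485, 0.515, 0.484, -0.515]
wrist_force: [-0.1, -0.4, -1.2]
width: 0.654
t 6.12 tcp [464.5 -43.5 260.3] x [ 0. -0. -1.] z [-0.061 -0.998  0.   ] jawyaw -93.51 F [-0.1 -0.3 -2.2] T [ 0.04 -0.04  0.01] w 0.652 q [-0.35  0.05  2.02  0.    1.07  1.28]
shift m [0.0003, -0.001, -0.0016] turn deg [0.03, 0.0, -0.01]
```

View pics/side4c.png

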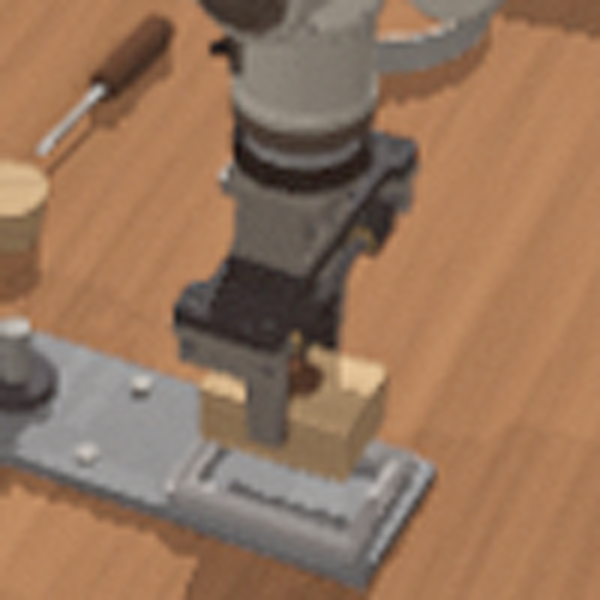

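View pics/top4c.png

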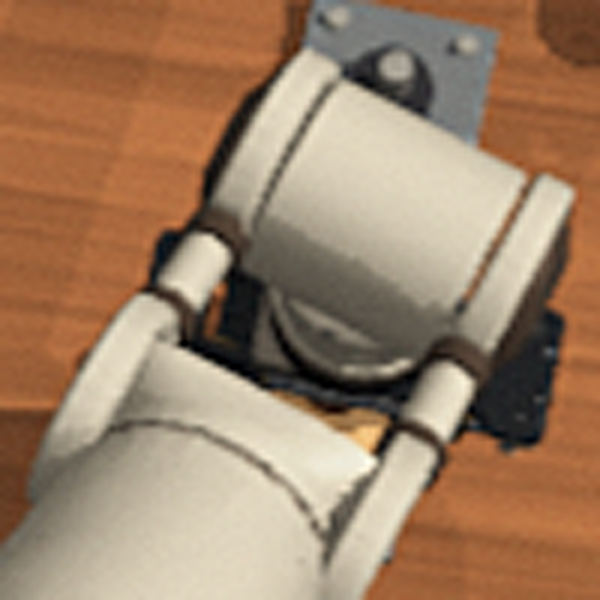

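```bash
cat > ov.py <<'E'
import sys
from h import *
load()
def ov(png,out,n,items,x0,y0,w,hh,k):
    im=cv2.imread(png); c=cv2.resize(im[y0:y0+hh,x0:x0+w],None,fx=k,fy=k,interpolation=cv2.INTER_CUBIC)
    for p,L,col in items:
        uv=(proj(n,pose(p,L))-[x0,y0]+.5)*k-.5
        cv2.polylines(c,[np.round(uv).astype(np.int32)],False,col,1)
    cv2.imwrite(out,c)
def rect(x0,x1,y0,y1,z): return [(x0,y0,z),(x1,y0,z),(x1,y1,z),(x0,y1,z),(x0,y0,z)]
def circ(x,y,z,r): return [(x+r*np.cos(t),y+r*np.sin(t),z) for t in np.linspace(0,6.2832,60)]
E
python3 - <<'E'
from ov import *
j=(543.5,-46.7,np.radians(-3.54)); js=(544.8,-46.9,np.radians(-3.6)); b=(464.5,-43.5,np.radians(-3.51)); G=(0,255,0)
ov("pics/side4.png","pics/ov4.png","side",[(b,rect(-45,45,-30,30,50.3),G),(b,rect(-45,45,-30,30,90.3),G),(js,rect(-150,150,-52,52,12),(0,0,255)),(js,rect(-127.5,-32.5,-32.5,32.5,12),(0,0,255)),(js,rect(-127.5,-32.5,-32.5,32.5,22),(255,0,255))],290,165,62,58,12)
E
```

```text
(no output)
```

View pics/ov4.png

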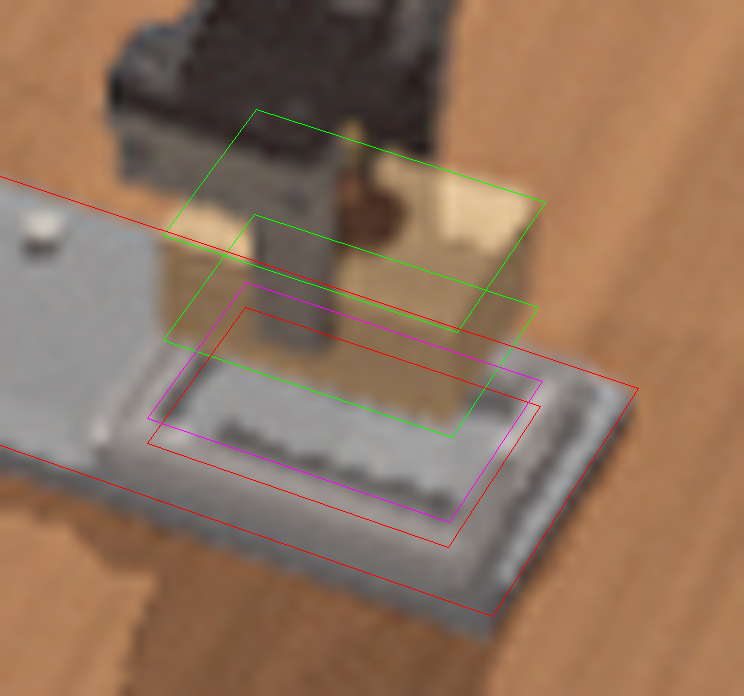

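```bash
python3 -m jog '[[[0,-0.001,-0.002],[0,0,0],-0.2],[[0.006,-0.001,-0.0024],[0,0,0],-0.2],[[0.012,-0.001,-0.0024],[0,0,0],-0.2],[[0.018,-0.001,-0.0024],[0,0,0],-0.2],[[0.02,-0.001,-0.0024],[0,0,0],-0.2]]'; python3 -m jog '[[[0,0,0],[0,0,0],-0.2],[[0,0,0],[0,0,0],-0.2],[[0,0,0],[0,0,0],-0.2],[[0,0,0],[0,0,0],-0.2],[[0,0,0],[0,0,0],-0.2]]'; python3 go.py 463.6 -41.3 240 -3.54;python3 - <<'E'
from workcell import read_camera,sense
from ov import *
for n in ("side","top"):
    cv2.imwrite(f"pics/{n}5.png",read_camera(n)["frame"][:,:,::-1])
t=sense()["eef_pos"]
j=(544.8,-46.9,np.radians(-3.6)); b=(t[0],t[1],np.radians(-3.54)); G=(0,255,0)
ov("pics/side5.png","pics/ov5.png","side",[(b,rect(-45,45,-30,30,t[2]-210),G),(b,rect(-45,45,-30,30,t[2]-170),G),(j,rect(-150,150,-52,52,12),(0,0,255))],290,165,62,58,12)
E
```

```text
time: 6.75
eef_pos: [463.4, -41.0, 239.5]
tool_rot: [-0.484, -0.515, -0.485, 0.515]
wrist_force: [-0.1, 0.6, -1.7]
width: 0.655
time: 7.38
eef_pos: [463.7, -41.1, 240.3]
tool_rot: [0.484, 0.515, 0.484, -0.515]
wrist_force: [0.2, 0.7, -2.0]
width: 0.649
t 7.38 tcp [463.7 -41.1 240.3] x [ 0. -0. -1.] z [-0.061 -0.998  0.   ] jawyaw -93.51 F [ 0.2  0.7 -2. ] T [ 0.04  0.04 -0.  ] w 0.649 q [-0.35  0.08  2.04 -0.    1.02  1.28]
shift m [0.0003, -0.0001, 0.0003] turn deg [0.03, 0.0, -0.01]
```

View pics/ov5.png

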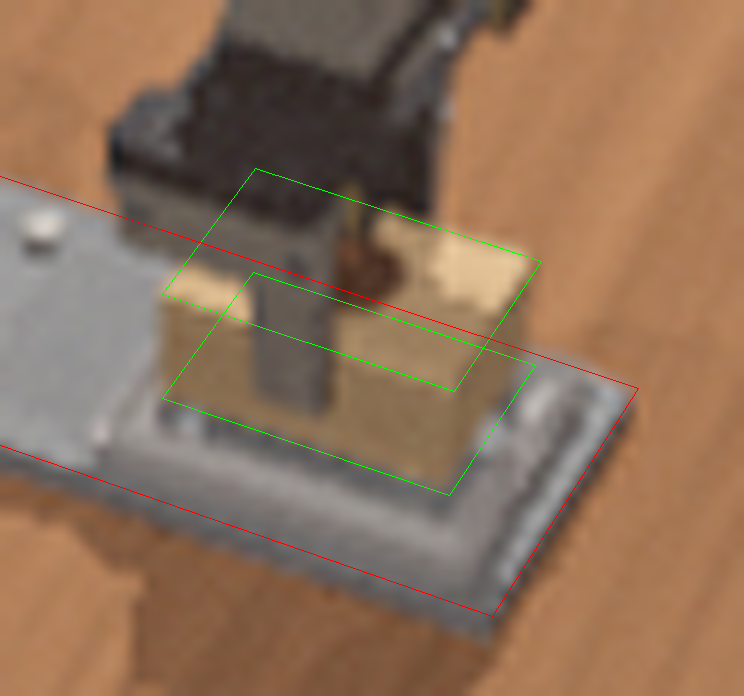

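```bash
python3 -m jog '[[[0.002,0,0],[0,0,0],-0.2],[[0.004,0,0],[0,0,0],-0.2],[[0.006,0,0],[0,0,0],-0.2],[[0.008,0,0],[0,0,0],-0.2],[[0.008,0,0],[0,0,0],-0.2]]'; python3 go.py 463.6 -41.3 232 -3.54;
```

```text
time: 8.1
eef_pos: [463.6, -41.0, 232.0]
tool_rot: [-0.484, -0.515, -0.485, 0.515]
wrist_force: [0.5, 0.3, -1.6]
width: 0.654
t 8.1 tcp [463.6 -41.  232. ] x [-0.  0. -1.] z [-0.061 -0.998 -0.   ] jawyaw -93.51 F [ 0.5  0.3 -1.6] T [ 0.07  0.04 -0.07] w 0.654 q [-0.35  0.1   2.04 -0.    1.01  1.28]
shift m [0.0, 0.0, 0.0003] turn deg [0.03, -0.01, 0.02]
```

```bash
python3 -m jog '[[[0.0015,0,0],[0,0,0],-0.2],[[0.003,0,0],[0,0,0],-0.2],[[0.0045,0,0],[0,0,0],-0.2],[[0.006,0,0],[0,0,0],-0.2],[[0.006,0,0],[0,0,0],-0.2]]'; python3 go.py 463.6 -41.3 222 -3.54;
```

```text
time: 8.72
eef_pos: [463.6, -41.0, 226.1]
tool_rot: [-0.484, -0.515, -0.485, 0.515]
wrist_force: [0.1, -0.2, -1.0]
width: 0.654
t 8.72 tcp [463.6 -41.  226.1] x [-0.  0. -1.] z [-0.061 -0.998 -0.   ] jawyaw -93.51 F [ 0.1 -0.2 -1. ] T [-0.08  0.02 -0.01] w 0.654 q [-0.35  0.11  2.04  0.    0.99  1.28]
shift m [0.0041, 0.0, 0.0003] turn deg [0.03, -0.01, 0.02]
```

Still free, with the underside about 4 mm above the floor, inside the walls. I'll take it down to contact.

```bash
python3 -m jog '[[[0.001,0,0],[0,0,0],-0.2],[[0.002,0,0],[0,0,0],-0.2],[[0.003,0,0],[0,0,0],-0.2],[[0.004,0,0],[0,0,0],-0.2],[[0.004,0,0],[0,0,0],-0.2]]'; python3 go.py 463.6 -41.3 222 -3.54;python3 -m jog '[[[0.0004,0,0],[0,0,0],-0.2],[[0.0008,0,0],[0,0,0],-0.2],[[0.0008,0,0],[0,0,0],-0.2],[[0.0008,0,0],[0,0,0],-0.2],[[0.0008,0,0],[0,0,0],-0.2]]'; python3 go.py 463.6 -41.3 222 -3.54
```

```text
time: 9.35
eef_pos: [463.7, -41.0, 222.2]
tool_rot: [-0.484, -0.515, -0.484, 0.515]
wrist_force: [0.3, 0.2, -1.8]
width: 0.657
t 9.35 tcp [463.7 -41.  222.2] x [-0.  0. -1.] z [-0.061 -0.998 -0.   ] jawyaw -93.51 F [ 0.3  0.2 -1.8] T [ 0.03 -0.02 -0.  ] w 0.657 q [-0.35  0.11  2.04  0.    0.98  1.28]
shift m [0.0002, -0.0, 0.0003] turn deg [0.03, -0.0, 0.01]
time: 9.98
eef_pos: [463.8, -41.1, 222.1]
tool_rot: [-0.484, -0.515, -0.485, 0.515]
wrist_force: [-3.2, 1.1, 6.0]
width: 0.656
t 9.97 tcp [463.8 -41.1 222.1] x [-0.  0. -1.] z [-0.061 -0.998 -0.   ] jawyaw -93.51 F [-3.2  1.1  6. ] T [0.24 0.58 0.  ] w 0.656 q [-0.35  0.11  2.04 -0.    0.98  1.28]
shift m [0.0001, -0.0002, 0.0002] turn deg [0.03, -0.0, 0.01]
```

Contact came at TCP z=222.1, where the seated height predicts it, with 6–8 N. Now I'll release.

```bash
python3 -m jog '[[[0,0,0],[0,0,0],0.32],[[0,0,0],[0,0,0],0.36],[[0,0,0],[0,0,0],0.45],[[0,0,0],[0,0,0],0.6],[[0,0,0],[0,0,0],0.7]]'; python3 -m jog '[[[0,0,0],[0,0,0],0.7],[[-0.01,0,0],[0,0,0],0.7],[[-0.03,0,0],[0,0,0],0.7],[[-0.06,0,0],[0,0,0],0.7],[[-0.1,0,0],[0,0,0],0.7]]'; python3 go.py 540 280 320 -1
python3 - <<'E'
from workcell import read_camera,sense
from ov import *
for n in ("side","top"):
    cv2.imwrite(f"pics/{n}6.png",read_camera(n)["frame"][:,:,::-1])
j=(544.8,-46.9,np.radians(-3.6));b=(464.8,-42.,np.radians(-3.54)); G=(0,255,0)
ov("pics/side6.png","pics/ov6.png","side",[(b,rect(-45,45,-30,30,52),G)],290,165,62,58,12)
E
```

```text
time: 10.6
eef_pos: [463.7, -41.0, 221.4]
tool_rot: [-0.484, -0.515, -0.484, 0.515]
wrist_force: [0.4, 0.5, -0.4]
width: 0.85
time: 11.22
eef_pos: [463.3, -40.9, 322.4]
tool_rot: [-0.484, -0.515, -0.485, 0.515]
wrist_force: [0.7, 0.7, 0.5]
width: 0.848
t 11.22 tcp [463.3 -40.9 322.4] x [-0.001  0.    -1.   ] z [-0.061 -0.998 -0.   ] jawyaw -93.52 F [0.7 0.7 0.5] T [ 0.03 -0.   -0.01] w 0.848 q [-0.35 -0.05  1.98  0.    1.21  1.28]
shift m [0.0025, 0.0569, -0.325] turn deg [-2.52, -0.02, 0.07]
```

View pics/ov6.png

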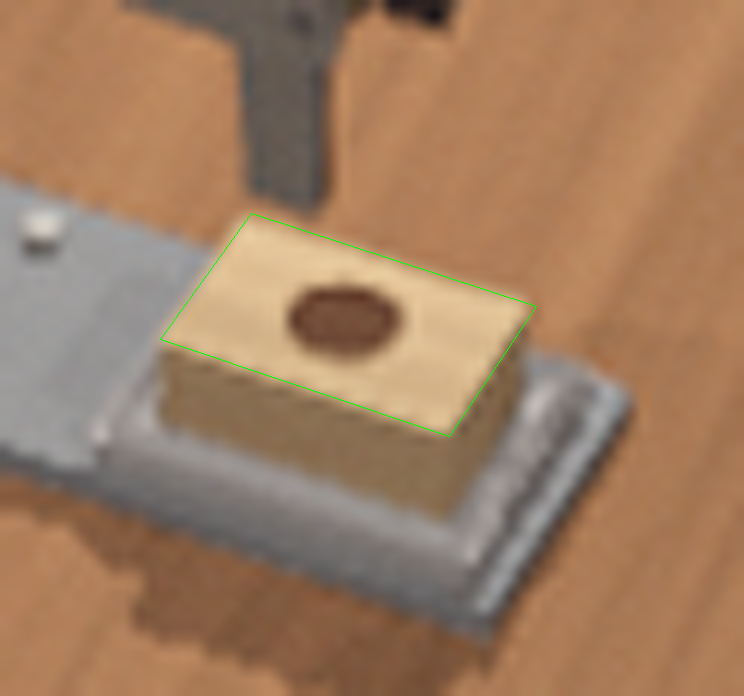

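The block sits flat: its top face matches the predicted 52 mm outline (crop corners (162,340), (250,212), (536,307), (450,436)) and is square in the pocket. Next is the lever.

```bash
python3 -m jog '[[[0,0.01,-0.05],[0,0,0],0.7],[[0,0.02,-0.11],[0,0,0],0.7],[[0,0.03,-0.17],[-1,0,0],0.7],[[0,0.04,-0.23],[-2,0,0],0.7],[[0,0.05,-0.285],[-2.5,0,0],0.7]]'; python3 go.py 539.7 280.6 290 -1
```

```text
time: 11.95
eef_pos: [530.9, 242.5, 321.0]
tool_rot: [-0.496, -0.504, -0.496, 0.504]
wrist_force: [1.4, -0.2, -0.4]
width: 0.855
t 11.95 tcp [530.9 242.5 321. ] x [-0. -0. -1.] z [-0.017 -1.     0.   ] jawyaw -90.96 F [ 1.4 -0.2 -0.4] T [ 0.02 -0.06  0.07] w 0.855 q [ 0.22  0.26  1.65 -0.    1.23  1.81]
shift m [0.031, 0.0081, -0.0382] turn deg [0.04, 0.01, 0.02]
```

```bash
python3 -m jog '[[[0.01,0.004,-0.02],[0,0,0],0.7],[[0.02,0.008,-0.034],[0,0,0],0.7],[[0.03,0.008,-0.038],[0,0,0],0.7],[[0.03,0.008,-0.038],[0,0,0],0.7],[[0.03,0.008,-0.038],[0,0,0],0.7]]'; python3 go.py 539.7 280.6 290 -1
python3 - <<'E'
from workcell import read_camera,sense
from ov import *
for n in ("side","top"):
    cv2.imwrite(f"pics/{n}7.png",read_camera(n)["frame"][:,:,::-1])
l=(592,280,np.radians(-1)); G=(0,255,0)
it=[(l,circ(0,0,32,29),G),(l,circ(0,0,0,29),G),(l,circ(-180,0,32,14),G),(l,circ(-180,0,0,14),G),(l,rect(-180,-29,-10,10,32),G)]
ov("pics/side7.png","pics/ov7s.png","side",it,225,215,80,70,9)
ov("pics/top7.png","pics/ov7t.png","top",it,220,130,70,90,6)
E
```

```text
time: 12.58
eef_pos: [539.9, 277.4, 291.6]
tool_rot: [0.495, 0.505, 0.495, -0.505]
wrist_force: [-0.1, 0.0, 0.9]
width: 0.85
t 12.57 tcp [539.9 277.4 291.6] x [ 0. -0. -1.] z [-0.019 -1.     0.   ] jawyaw -91.08 F [-0.1  0.   0.9] T [-0.    0.05 -0.05] w 0.85 q [ 0.28  0.35  1.61 -0.    1.19  1.87]
shift m [0.0016, -0.0002, -0.0032] turn deg [-0.08, 0.01, -0.01]
```

View pics/ov7s.png

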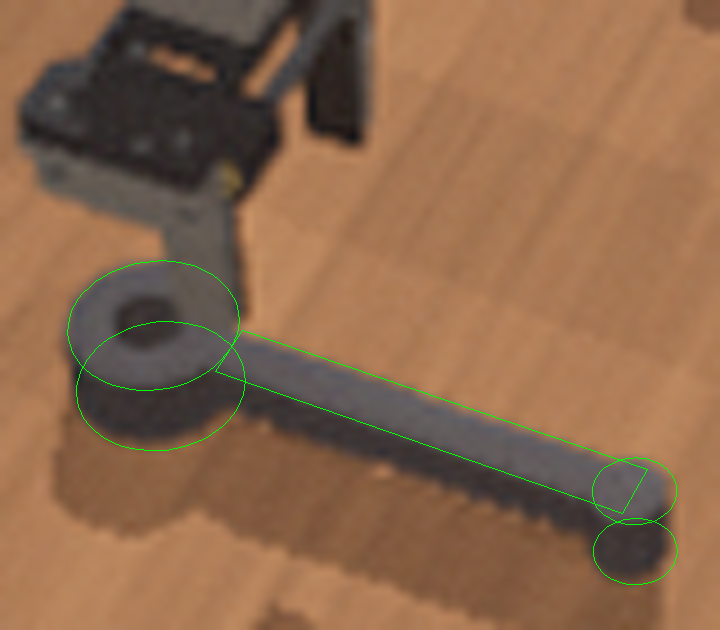

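View pics/ov7t.png

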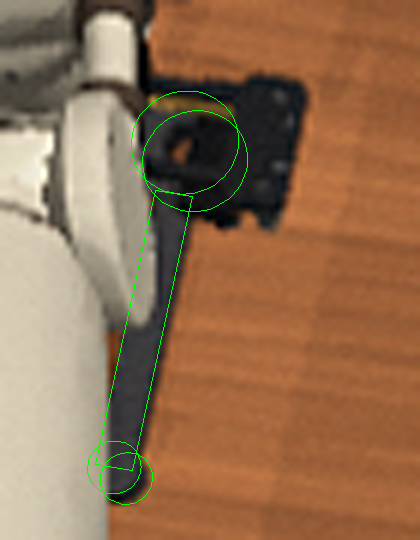

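The overlay agrees with the lever to about 1 px in the side view, and the open jaws are around the arm just nose-side of the boss. I'm descending to TCP z≈194, which leaves the fingertips about 4 mm above the bench.

```bash
python3 -m jog '[[[0.02,0,-0.002],[0,0,0],0.5],[[0.04,0,-0.002],[0,0,0],0.5],[[0.06,0,-0.002],[0,0,0],0.5],[[0.075,0,-0.002],[0,0,0],0.5],[[0.075,0,-0.002],[0,0,0],0.5]]'; python3 go.py 540 280 194 -1
python3 - <<'E'
from workcell import read_camera,sense
from ov import *
cv2.imwrite(f"pics/side8.png",read_camera("side")["frame"][:,:,::-1])
ov("pics/side8.png","pics/ov8s.png","side",[],225,215,80,70,9)
E
```

```text
time: 13.3
eef_pos: [539.0, 280.0, 214.4]
tool_rot: [-0.495, -0.503, -0.496, 0.506]
wrist_force: [-0.3, -0.3, -0.5]
width: 0.753
t 13.3 tcp [539.  280.  214.4] x [-0.003 -0.001 -1.   ] z [-0.018 -1.     0.001] jawyaw -91.01 F [-0.3 -0.3 -0.5] T [ 0.04 -0.02  0.01] w 0.753 q [ 0.28  0.45  1.64 -0.    1.06  1.87]
shift m [0.0204, 0.0011, -0.0] turn deg [-0.01, 0.06, 0.19]
```

View pics/ov8s.png

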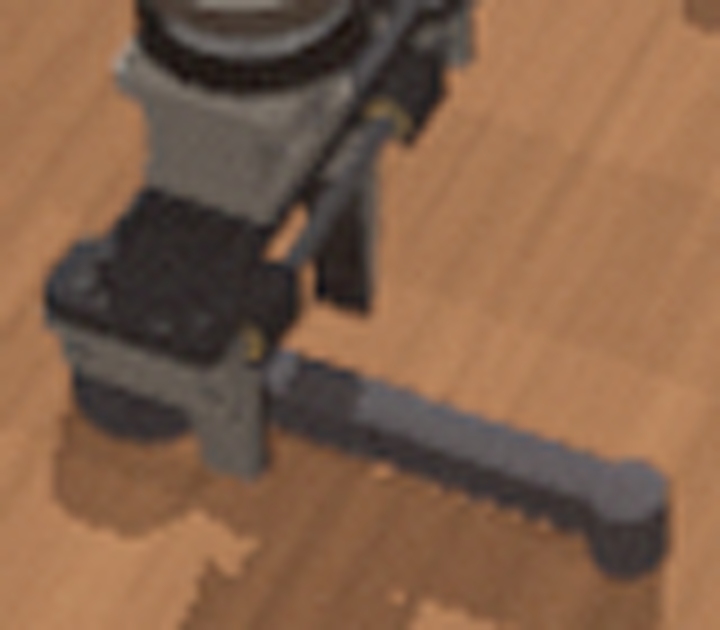

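```bash
python3 -m jog '[[[0.007,0.0005,0],[0,0,0],0.4],[[0.014,0.0005,0],[0,0,0],0.3],[[0.02,0.0005,0],[0,0,0],0.2],[[0.02,0.0005,0],[0,0,0],0],[[0.02,0.0005,0],[0,0,0],-0.2]]'; python3 go.py 540 280 194 -1; python3 -m jog '[[[0,0,0],[0,0,0],-0.4],[[0,0,0],[0,0,0],-0.7],[[0,0,0],[0,0,0],-1],[[0,0,0],[0,0,0],-1],[[0,0,0],[0,0,0],-1]]' 50; python3 go.py
```

```text
time: 13.98
eef_pos: [540.3, 280.2, 196.6]
tool_rot: [0.496, 0.504, 0.496, -0.504]
wrist_force: [-0.4, -0.3, 0.6]
width: 0.413
t 13.97 tcp [540.3 280.2 196.6] x [ 0.  0. -1.] z [-0.018 -1.    -0.   ] jawyaw -91.01 F [-0.4 -0.3  0.6] T [0.03 0.03 0.03] w 0.413 q [ 0.28  0.48  1.64 -0.    1.02  1.87]
shift m [0.0026, -0.0003, 0.0002] turn deg [-0.01, -0.0, -0.01]
time: 14.6
eef_pos: [540.4, 280.4, 196.7]
tool_rot: [0.496, 0.505, 0.496, -0.504]
wrist_force: [-0.2, 1.2, 2.1]
width: 0.211
t 14.6 tcp [540.4 280.4 196.7] x [ 0.  0. -1.] z [-0.018 -1.    -0.   ] jawyaw -91.02 F [-0.2  1.2  2.1] T [ 0.27  0.03 -0.1 ] w 0.211 q [0.28 0.48 1.64 0.   1.02 1.87]
```

```bash
python3 -m jog '[[[0,0,0],[0,0,0],-1],[[-0.005,0,0],[0,0,0],-1],[[-0.02,0,0],[0,0,0],-1],[[-0.04,0,0],[0,0,0],-1],[[-0.05,0,0],[0,0,0],-1]]'; python3 -m jog '[[[0,0,0],[0,0,0],-1],[[-0.02,0,0],[0,0,0],-1],[[-0.05,0,0],[0,0,0],-1],[[-0.08,0,0],[0,0,0],-1],[[-0.08,0,0],[0,0,0],-1]]'; python3 go.py 591.5 -48.9 310 -3.54
python3 - <<'E'
from workcell import read_camera,sense
from ov import *
cv2.imwrite(f"pics/side9.png",read_camera("side")["frame"][:,:,::-1])
t=sense()["eef_pos"]; z=t[2]-196.7
l=(592.4,279.3,np.radians(-1)); G=(0,255,0)
it=[(l,circ(0,0,z+32,29),G),(l,circ(0,0,z,29),G),(l,circ(-180,0,z+32,14),G),(l,circ(-180,0,z,14),G),(l,rect(-180,-29,-10,10,z+32),G)]
ov("pics/side9.png","pics/ov9s.png","side",it,215,185,90,70,8)
E
```

```text
time: 15.22
eef_pos: [540.9, 280.3, 249.0]
tool_rot: [0.496, 0.505, 0.495, -0.503]
wrist_force: [0.8, 0.2, -4.9]
width: 0.214
time: 15.85
eef_pos: [541.3, 280.5, 330.1]
tool_rot: [0.497, 0.507, 0.494, -0.502]
wrist_force: [0.2, -0.1, -5.2]
width: 0.213
t 15.85 tcp [541.3 280.5 330.1] x [ 0.007  0.002 -1.   ] z [-0.018 -1.    -0.002] jawyaw -91.01 F [ 0.2 -0.1 -5.2] T [ 0.02 -0.04 -0.04] w 0.213 q [0.28 0.31 1.57 0.   1.25 1.87]
shift m [0.0198, 0.0559, 0.3285] turn deg [2.53, -0.13, -0.38]
```

View pics/ov9s.png

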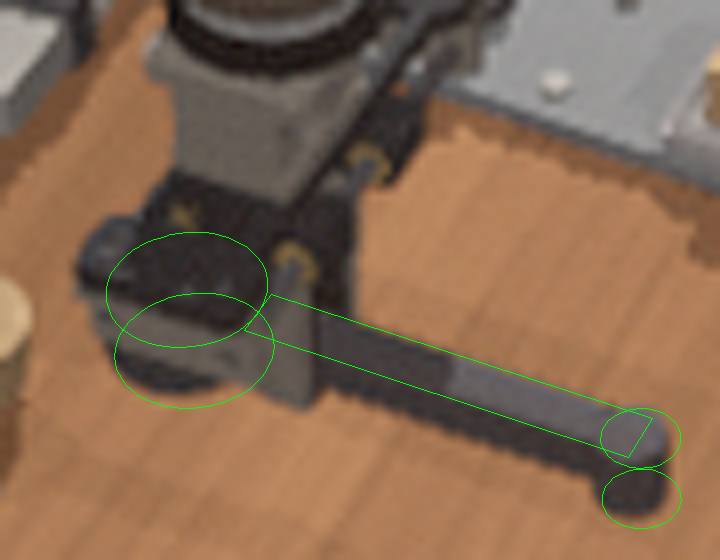

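The lever is lifted level: the overlay matches, moments are about 0, and it weighs about 5 N. I'll carry it across at an underside height over 110 mm.

```bash
python3 -m jog '[[[0,0.006,0.03],[0,0,0],-1],[[0,0.014,0.075],[0,0,0],-1],[[0,0.022,0.125],[0.7,0,0],-1],[[0.003,0.031,0.175],[1.4,0,0],-1],[[0.006,0.039,0.22],[2,0,0],-1]]'; python3 go.py 591.5 -48.9 310 -3.54;  python3 -m jog '[[[0,0,0],[0,0,0],-1],[[0,0,0],[0,0,0],-1],[[0,0,0],[0,0,0],-1],[[0,0,0],[0,0,0],-1],[[0,0,0],[0,0,0],-1]]'; python3 go.py 591.5 -48.9 310 -3.54
```

```text
time: 16.52
eef_pos: [574.7, 57.9, 318.2]
tool_rot: [-0.486, -0.512, -0.487, 0.514]
wrist_force: [0.0, 0.0, -4.9]
width: 0.211
t 16.52 tcp [574.7  57.9 318.2] x [-0.003  0.    -1.   ] z [-0.053 -0.999 -0.   ] jawyaw -93.06 F [ 0.   0.  -4.9] T [ 0.   -0.02  0.05] w 0.211 q [-0.11  0.25  1.67 -0.    1.23  1.52]
shift m [0.0081, 0.0225, 0.1057] turn deg [0.48, -0.01, 0.2]
time: 17.15
eef_pos: [575.3, 60.2, 320.5]
tool_rot: [0.487, 0.513, 0.487, -0.513]
wrist_force: [0.8, 0.2, -5.6]
width: 0.213
t 17.15 tcp [575.3  60.2 320.5] x [ 0.  0. -1.] z [-0.052 -0.999 -0.   ] jawyaw -92.96 F [ 0.8  0.2 -5.6] T [ 0.02  0.02 -0.02] w 0.213 q [-0.1   0.24  1.67  0.    1.23  1.52]
shift m [0.0105, 0.0218, 0.1081] turn deg [0.58, -0.0, -0.0]
```

```bash
python3 -m jog '[[[0.002,0.006,0.03],[0.2,0,0],-1],[[0.005,0.013,0.065],[0.4,0,0],-1],[[0.008,0.019,0.095],[0.58,0,0],-1],[[0.0105,0.0218,0.108],[0.58,0,0],-1],[[0.0105,0.0218,0.108],[0.58,0,0],-1]]';  python3 -m jog '[[[0,0,0],[0,0,0],-1],[[0,0,0],[0,0,0],-1],[[0,0,0],[0,0,0],-1],[[0,0,0],[0,0,0],-1],[[0,0,0],[0,0,0],-1]]'; python3 go.py 591.5 -48.9 296.7 -3.54
python3 - <<'E'
from workcell import read_camera,sense
from ov import *
for n in ("side","top"): cv2.imwrite(f"pics/{n}10.png",read_camera(n)["frame"][:,:,::-1])
t=sense()["eef_pos"]; z=t[2]-196.7; a=np.radians(-3.54)
l=(t[0]+52*np.cos(a),t[1]+52*np.sin(a),a); G=(0,255,0); print(l,z)
it=[(l,circ(0,0,z+32,29),G),(l,circ(0,0,z,29),G),(l,circ(0,0,z+32,12),G),(l,circ(-180,0,z+32,14),G),(l,circ(-180,0,z,14),G),(l,rect(-180,-29,-10,10,z+32),G)]
ov("pics/side10.png","pics/ov10s.png","side",it,245,130,100,75,8)
ov("pics/top10.png","pics/ov10t.png","top",it,300,110,100,110,5)
E
```

```text
time: 17.77
eef_pos: [591.4, -49.6, 309.6]
tool_rot: [-0.484, -0.516, -0.484, 0.516]
wrist_force: [0.1, 1.0, -5.2]
width: 0.212
time: 18.4
eef_pos: [591.4, -49.4, 310.0]
tool_rot: [0.484, 0.515, 0.484, -0.515]
wrist_force: [0.5, 0.3, -4.4]
width: 0.216
t 18.4 tcp [591.4 -49.4 310. ] x [ 0. -0. -1.] z [-0.063 -0.998  0.   ] jawyaw -93.59 F [ 0.5  0.3 -4.4] T [ 0.05  0.04 -0.01] w 0.216 q [-0.29  0.29  1.63  0.    1.22  1.35]
shift m [0.0133, 0.0, -0.0005] turn deg [-0.05, 0.0, -0.0]
(np.float64(643.3239092199719), np.float64(-52.645728011522664), np.float64(-0.061784655520599266)) 113.23403926246385
```

View pics/ov10s.png

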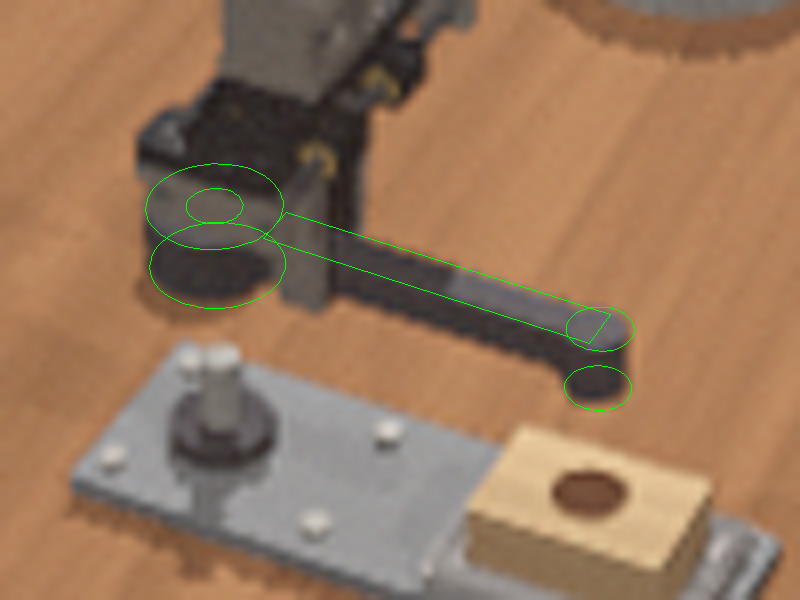

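View pics/ov10t.png

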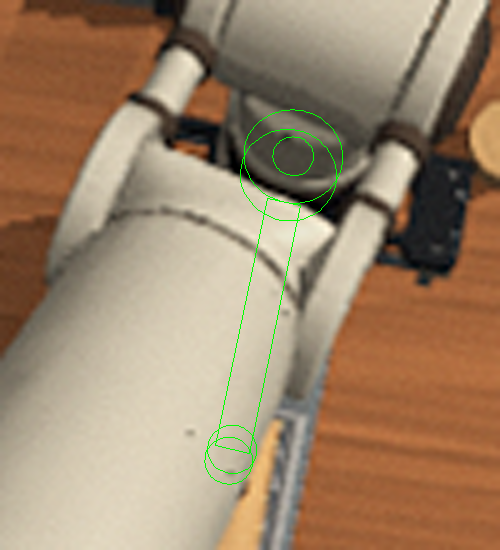

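The side view shows the lever level. Nose and boss share the same ~1 px offset the seated block showed (camera bias), so the boss is over the post at (221,360) and the nose in line with the block. I'll lower the last 13 mm.

```bash
python3 -m jog '[[[0.004,0,-0.0004],[0,0,0],-1],[[0.008,0,-0.0004],[0,0,0],-1],[[0.012,0,-0.0004],[0,0,0],-1],[[0.0133,0,-0.0004],[0,0,0],-1],[[0.0133,0,-0.0004],[0,0,0],-1]]';  python3 -m jog '[[[0,0,0],[0,0,0],-1],[[0,0,0],[0,0,0],-1],[[0,0,0],[0,0,0],-1],[[0,0,0],[0,0,0],-1],[[0,0,0],[0,0,0],-1]]'; python3 go.py 591.5 -48.9 296.7 -3.54
python3 - <<'E'
from workcell import read_camera,sense
from ov import *
for n in ("side","top"): cv2.imwrite(f"pics/{n}11.png",read_camera(n)["frame"][:,:,::-1])
t=sense()["eef_pos"]; z=t[2]-196.7; a=np.radians(-3.54)
G=(0,255,0); p=(643.4,-52.1,a)
# side-camera bias taken from the seated block: shift ~ (+1,-1) mm
l=(t[0]+52*np.cos(a)+1,t[1]+52*np.sin(a)-1.2,a); B=(464.8,-42.,a)
it=[(l,circ(0,0,z,29),G),(l,circ(-180,0,z+32,14),G),(l,circ(-180,0,z,14),G),(l,circ(0,0,60,9),(0,0,255)),(B,rect(-45,45,-30,30,52),(0,0,255)),(l,[(-180,0,z),(-180,0,52)],(255,0,255)),(l,[(0,0,z),(0,0,60)],(255,0,255))]
ov("pics/side11.png","pics/ov11s.png","side",it,245,130,100,75,8)
E
```

```text
time: 19.12
eef_pos: [591.4, -49.0, 296.5]
tool_rot: [-0.484, -0.515, -0.484, 0.515]
wrist_force: [0.5, 0.4, -4.7]
width: 0.216
time: 19.75
eef_pos: [591.5, -49.1, 296.6]
tool_rot: [0.484, 0.515, 0.484, -0.515]
wrist_force: [-0.6, 0.6, -5.2]
width: 0.213
t 19.75 tcp [591.5 -49.1 296.6] x [ 0. -0. -1.] z [-0.063 -0.998  0.   ] jawyaw -93.59 F [-0.6  0.6 -5.2] T [ 0.01  0.01 -0.04] w 0.213 q [-0.29  0.31  1.64 -0.    1.19  1.35]
shift m [-0.0001, 0.0, -0.0002] turn deg [-0.05, 0.0, -0.0]
```

View pics/ov11s.png

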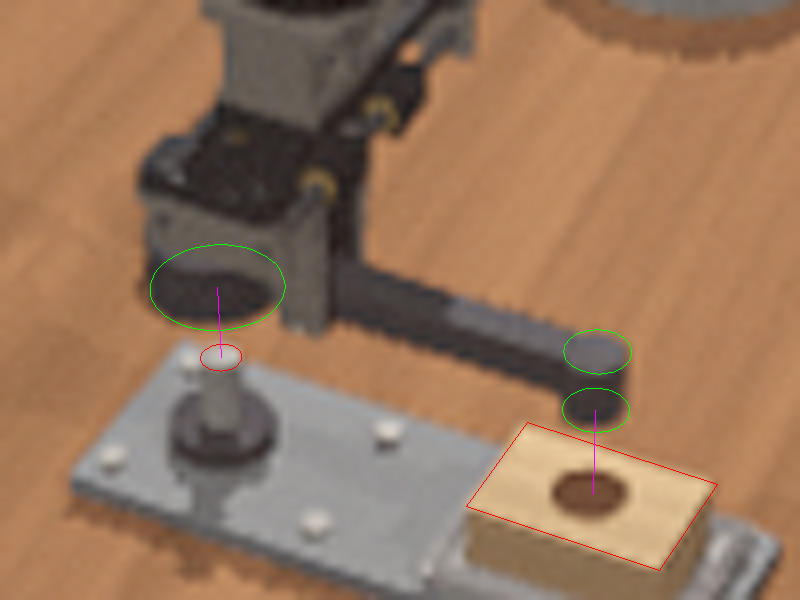

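View pics/top11.png

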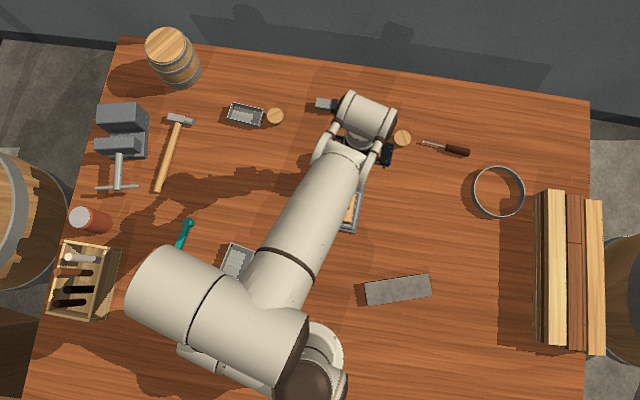

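View pics/side11.png

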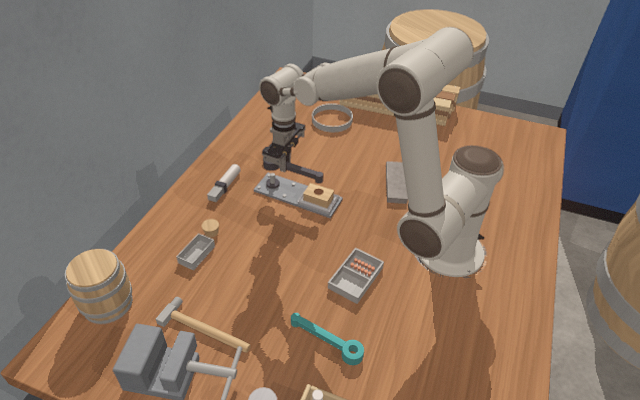

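Boss and nose outlines both sit about 0.5 px (≈1 mm) towards +x relative to the post and block. I'll trim that slightly and hand in.

```bash
python3 -m jog '[[[0,-0.0004,0],[0,0,0],-1],[[0,-0.0008,0],[0,0,0],-1],[[0,-0.0008,0],[0,0,0],-1],[[0,-0.0008,0],[0,0,0],-1],[[0,-0.0008,0],[0,0,0],-1]]'; python3 go.py 591 -48.9 296.7 -3.54; python3 -c "
from workcell import close_job
print(close_job())"
```

```text
time: 20.48
eef_pos: [590.7, -49.0, 296.6]
tool_rot: [0.484, 0.515, 0.484, -0.515]
wrist_force: [-0.7, -0.8, -5.3]
width: 0.215
t 20.48 tcp [590.7 -49.  296.6] x [-0.  0. -1.] z [-0.063 -0.998 -0.   ] jawyaw -93.59 F [-0.7 -0.8 -5.3] T [ 0.03 -0.    0.02] w 0.215 q [-0.29  0.31  1.65  0.    1.19  1.35]
shift m [-0.0001, 0.0003, -0.0001] turn deg [-0.05, -0.0, 0.0]
the job is handed in; nothing more can be done
None
```

The block is seated in the pocket and released, and the arm is holding the lever over the jig. I handed the job in at about 20.5 s.

- **Block:** I lowered it until it touched the pocket floor, which I felt at about 6–8 N at the expected height, then let go. In the side view its top face matched the outline for 52 mm above the bench, flat and square in the pocket.
- **Lever:** I gripped it at the balance point and lifted it level. Its underside is about 40 mm above the post top, with the boss over the post and the nose over the middle of the block. The wrist reads only the lever's weight, about 5 N, and no moment, so it is touching neither jig nor block.
- **Other items:** the bystanders that can be seen look undisturbed in the last pictures; the arm hides part of the bench.

**Checks that disagreed:**
- The two cameras differed by up to 5 mm on the lever's x position, and by less on the jig and block. I averaged them and checked the side camera against the seated block.
- The last overlay showed the lever about 1 mm too far from the robot, so I moved it back 0.8 mm. I took no picture after that.
- The arm hid the lever from the top camera at the end, so the final alignment rests on the side camera and the arm's own position readings, good to about 1–2 mm.

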